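# Call a workmate and point out the loose bolt

## Robot

A 7-joint arm with a two-finger parallel gripper is mounted at the origin on a cart in front of the work surface, level with it; the furniture and walls round the work are solid. World frame = base frame: x ahead of the robot, y to its left, z up, the work surface at z = 0. Lengths are in mm, angles in rad, forces in N, time in s.
With the tool pointing down it reaches from about 400 to 875 mm from the base axis. Payload 4.4 kg.
Tool frame: the origin (TCP) lies midway between the tips of the shut fingers; the grasp point (between the pads) lies 19 mm behind it (ctrl.pinch_z is the distance from the TCP to the grasp point, in mm); z points along the fingers, y is the line along which they close (so a half turn about z gives the same grasp; the last joint's range is limited). The gripper opens to 85 mm and grips with 20 to 120 N. Pads are 22 mm wide; open, the fingers measure 114 mm over their backs; the gripper's body (76 mm by 85 mm) begins 54 mm behind the grasp point. The pads swing forward as they close: fully open they stand 13 mm farther back than shut.
Start: joints at [1.044, 0.628, 0.038, 1.517, -0.027, 0.996, -0.02], TCP at [289.06, -582.204, 231.313] pointing down, gripper open.
Joint ranges: [-3.06, 3.06], [-0.37, 2.12], [-1.25, 1.32], [0.18, 2.47], [-1.1, 4.24], [0.23, 1.98], [-2.94, 2.94]. Speed limits (rad/s): [2.57, 2.57, 3.14, 3.14, 3.14, 3.14, 3.14].

## Interface

Orientations are given as [roll, pitch, yaw] about the fixed x, y, z axes, in that order (R = Rz(yaw) Ry(pitch) Rx(roll)).
In Python, from cell import read_state, cams, order, ctrl gives the robot as it stands.
- The arm moves only by the tool move_arm, never from a script. Its argument "targets" is text: rows parted by semicolons, each of 7 numbers parted by spaces: the gripper's target within -1 to 1 (fully open at 1, half-way at 0, shut at -1), then the shift along the tool's x, y, z in cm, then the turn, a rotation vector about the tool's x, y, z in degrees. A call has 1 to 5 rows; each row shifts and turns the commanded pose from where the row before left it, along the tool's axes as they then stand; what a row does not reach is not made up. A row lasts 1/12 s, in which the tool goes at most 41.7 mm and 7.16 degrees, less where a joint would pass 70% of its speed; a pose out of reach is approached as far as the arm can. A call with a gripper value outside its range is refused whole. The fingers move at their own pace and stop on an object; the grip force is fixed at half the most. Time passes only in rows, so rows that do not move let the fingers close. It gives the time, the measured TCP pose, the force, the opening and the grip force at its end, in the units of the state.
- read_state(): the state, without advancing time (a new reading comes with each control period).
- cams.get_image(name): name is "scene" or "top" or "wrist"; returns a dict with "color" (420x560x3 uint8, red, green, blue), "fovy" (degrees; the focal length in pixels is half the picture's height over the tangent of half this angle, whatever the lens; pixels are square), "cx", "cy" (the principal point, pixels), "rvec" (rotation vector, rad) and "tvec" (3), from world to camera coordinates, as OpenCV has them. Camera axes: x right, y down, z forward; pixel columns grow to the right and rows downward; lengths in mm; the calibration is good to about 2 mm. A picture is of the moment at which its call begins. There is no depth.
- order.finish_job(): hands the job in; it is judged then, once.
The state is a dict: "clock": time; "qpos": joint angles; "qd": joint speeds; "tau": joint torques, N m; "eef_pos": TCP position; "tool_rot": TCP orientation; "force": force on the tool from outside, world axes, zero at the start; "torque": the same for the moment, N m; "width": finger opening in mm; "gripper_force": force on a finger pad.
Only numpy, scipy, OpenCV 4.12 (cv2) and the standard library are available. Lean on these libraries where they do the work, as an engineer would, in place of code of your own. Each camera call takes 0.05 s, during which the arm holds its last target. There are 200 camera calls.

## Task

One of the four bolts of the flange bearing has not been screwed home: its head stands clearly higher than the other three. Press the call button right down and let it come up again, to call a workmate; then point at the loose bolt: bring the fingertips, pointing straight down, over the middle of its head, 1 to 3 cm above it, and stay there for at least three seconds, still pointing when the program finishes. Do not touch the bearing, its block or its bolts, and leave the other things on the bench where they are.

Things in the scene. Friction and masses are not known exactly. Their poses are not given: they have to be found in the camera images.
- call_button (a joint): travel of the call button, m: 0 up, 0.006 fully down; a spring pushes it back, fully down takes 5 N
- call_button_top (a point): middle of the upper face of the call button: a black round button 44 mm wide, moving straight down, on the middle of a plain grey box (90 x 110 mm, 45 mm high) that is fixed to the bench; up, its face is 67 mm above the bench, 10 mm above the grey collar, 60 mm wide, round it; the box stands on the left or the right of the bench, with the bearing on the other side
- bearing: flange bearing fixed on a timber block: block 170 x 170 x 40 mm, on it a dark square flange 136 x 136 x 14 mm with a round boss in the middle, 80 mm wide, whose top is 75 mm above the bench. Origin at the middle of the block's underside, z up, x and y along its sides; the bolts stand at x = +-50, y = +-50 mm, on the flange, which is 54 mm above the bench
- bolt_1_top (a point): middle of the upper face of hexagon bolt 1's head, z up. All four are alike: plain steel, head 24 mm across flats and 10 mm high on a washer 30 mm wide and 3 mm thick. The upper face of a tight bolt lies 67 mm above the bench; one of the four, to be found by its height, is unscrewed by 25 mm, so that its bare threaded shank, 16 mm thick, shows between washer and head and its upper face lies 92 mm above the bench
- bolt_2_top (a point): middle of the upper face of hexagon bolt 2's head, z up. All four are alike: plain steel, head 24 mm across flats and 10 mm high on a washer 30 mm wide and 3 mm thick. The upper face of a tight bolt lies 67 mm above the bench; one of the four, to be found by its height, is unscrewed by 25 mm, so that its bare threaded shank, 16 mm thick, shows between washer and head and its upper face lies 92 mm above the bench
- bolt_3_top (a point): middle of the upper face of hexagon bolt 3's head, z up. All four are alike: plain steel, head 24 mm across flats and 10 mm high on a washer 30 mm wide and 3 mm thick. The upper face of a tight bolt lies 67 mm above the bench; one of the four, to be found by its height, is unscrewed by 25 mm, so that its bare threaded shank, 16 mm thick, shows between washer and head and its upper face lies 92 mm above the bench
- bolt_4_top (a point): middle of the upper face of hexagon bolt 4's head, z up. All four are alike: plain steel, head 24 mm across flats and 10 mm high on a washer 30 mm wide and 3 mm thick. The upper face of a tight bolt lies 67 mm above the bench; one of the four, to be found by its height, is unscrewed by 25 mm, so that its bare threaded shank, 16 mm thick, shows between washer and head and its upper face lies 92 mm above the bench
- bolt_1: bolt 1 of the bearing; origin at the middle of its washer's underside, 54 mm above the bench
- bolt_2: bolt 2 of the bearing; origin at the middle of its washer's underside, 54 mm above the bench
- bolt_3: bolt 3 of the bearing; origin at the middle of its washer's underside, 54 mm above the bench
- bolt_4: bolt 4 of the bearing; origin at the middle of its washer's underside, 54 mm above the bench
- hex_keys: loose bystander: set of hexagon keys lying flat, 45 x 90 x 9 mm; origin at the middle of its underside
- dark_tape: loose bystander: small dark roll of tape lying flat, 53 x 51 x 19 mm; origin at the middle of its underside
- wood_spool: loose bystander: upright turned wooden spool, 60 mm wide, 58 mm high; origin at the middle of its underside

How it is judged (in metres and radians):
On the way, in this order (a step that is already met when the one before it is completed fails the run):
1. the call button is pressed right down (value of joint call_button above 0.0045 m), for 0.05 s.
2. with the button up again, the fingers point at the loose bolt from just above it for 2 s (((height (world z) of bolt_1_top above 0.08 m and horizontal distance between the grasp point and bolt_1_top below 0.02 m and z of the grasp point in the frame of bolt_1_top between 0.012 and 0.065 m) or (height (world z) of bolt_2_top above 0.08 m and horizontal distance between the grasp point and bolt_2_top below 0.02 m and z of the grasp point in the frame of bolt_2_top between 0.012 and 0.065 m) or (height (world z) of bolt_3_top above 0.08 m and horizontal distance between the grasp point and bolt_3_top below 0.02 m and z of the grasp point in the frame of bolt_3_top between 0.012 and 0.065 m) or (height (world z) of bolt_4_top above 0.08 m and horizontal distance between the grasp point and bolt_4_top below 0.02 m and z of the grasp point in the frame of bolt_4_top between 0.012 and 0.065 m)) and value of joint call_button below 0.001 m), for 2 s.
At the end, for the whole second after the job is handed in: The button is up (under 1 mm), the grasp point between the fingers is within 20 mm, sideways, of the middle of the loose bolt's head and 12 to 65 mm above it (the fingertips are some 19 mm lower), and the hexagon keys, tape and spool are within 10 mm of where they began (all of step 2 and distance of each of hex_keys, dark_tape, wood_spool from where it was at the start of the episode below 0.01 m); the robot touches nothing.
It fails at once if the robot touches the bearing, its block or a bolt (contact force between any of the fingers, the arm and bearing above 0.5 N or contact force between any of the fingers, the arm and bolt_1 above 0.5 N or contact force between any of the fingers, the arm and bolt_2 above 0.5 N or contact force between any of the fingers, the arm and bolt_3 above 0.5 N or contact force between any of the fingers, the arm and bolt_4 above 0.5 N).
It fails at once if the hexagon keys, the tape or the spool is moved or lifted by more than 10 mm (distance of any of hex_keys, dark_tape, wood_spool from where it was at the start of the episode above 0.01 m).
It also fails if it takes over 38 s, if anything falls off the work surface, if the arm or the gripper's body presses on something with over 40 N, if the wrist force passes 120 N, or if a joint passes its speed limit or range.

## Working session

There is one attempt and no reset: what is moved stays moved. The work goes in short steps, Python scripts to look and compute and a tool call to move; the robot and the scene stay as the last step left them, time stands still between calls to the robot, and variables do not carry over. Pictures are saved under pics/ and viewed, at most 10 in all, crops included, and the job is handed in when it is done.

Besides the shell and the picture viewer there is one more tool, called by a JSON object that holds its "name" and its "arguments". move_arm: Moves the arm, as the interface text tells. Its arguments: {"type":"object","properties":{"targets":{"type":"string"}},"required":["targets"]}

```bash
mkdir -p pics; cat > h.py <<'E'
import numpy as np,cv2
from cell import read_state,cams,order,ctrl
def shot(n,f):
    d=cams.get_image(n); cv2.imwrite('pics/'+f,d['color'][:,:,::-1]); 
    np.save('pics/'+f+'.npy',{k:d[k] for k in d if k!='color'},allow_pickle=True); return d
def cal(f): return np.load('pics/'+f+'.npy',allow_pickle=True).item()
def ray(d,u,v):
    f=210/np.tan(np.radians(d['fovy'])/2); R=cv2.Rodrigues(np.array(d['rvec'],float))[0]
    return -R.T@np.array(d['tvec'],float).ravel(), R.T@np.array([(u-d['cx'])/f,(v-d['cy'])/f,1])
def onz(d,u,v,z):
    o,r=ray(d,u,v); return o+r*(z-o[2])/r[2]
def tri(L):
    A=np.zeros((3,3));b=np.zeros(3)
    for d,u,v in L:
        o,r=ray(d,u,v); r/=np.linalg.norm(r); P=np.eye(3)-np.outer(r,r); A+=P;b+=P@o
    return np.linalg.solve(A,b)
E
python3 - <<'E'
from h import *
a=shot('top','top1.png');b=shot('scene','scene1.png')
s=read_state();print(s['clock'],s['eef_pos'],s['tool_rot'],s['force'],s['width'],ctrl.pinch_z)
for d in(a,b):print(ray(d,280,210))
E
```

```text
0.1 [ 288.81287242 -581.68351886  230.4838597 ] [-3.13988371e+00  1.96377779e-05  4.60820970e-01] [ 0.12360942 -0.13794071  0.10849864] 85.40117883572294 18.700000000000003
(array([ 468.58722584,  -16.54065204, 1265.88732869]), array([ 0.06930183, -0.00585703, -0.99762659]))
(array([-32.65760866, 272.17261568, 647.14961944]), array([ 0.68533374, -0.34677486, -0.64044409]))
```

View pics/top1.png

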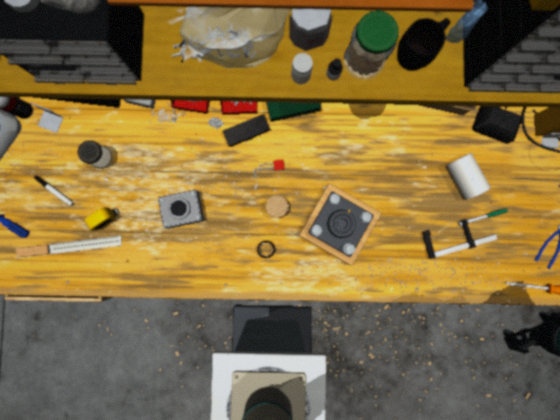

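View pics/scene1.png

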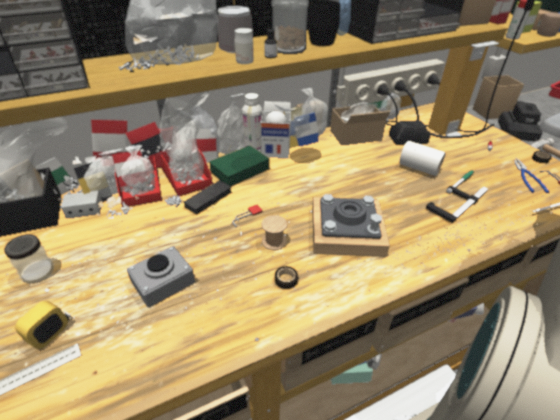

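Top view: button at about (180,208) on the left, bearing at about (341,224) on the right with the spool (277,207), tape (266,249) and keys nearby. Scene view: button (159,264), bearing (350,220).

```bash
python3 - <<'E'
from h import *
t=cv2.imread('pics/top1.png');s=cv2.imread('pics/scene1.png')
A=cv2.resize(t[180:268,296:384],(396,396),interpolation=cv2.INTER_CUBIC);B=cv2.resize(s[180:268,306:394],(396,396),interpolation=cv2.INTER_CUBIC)
cv2.imwrite('pics/crop1.png',np.hstack([A,B]))
a,b=cal('top1.png'),cal('scene1.png')
for n,im,d,(x0,y0,x1,y1) in(('top',t,a,(300,184,382,264)),('scene',s,b,(312,190,390,245))):
    h=cv2.cvtColor(im,cv2.COLOR_BGR2HSV)[y0:y1,x0:x1]
    m=((h[...,1]<70)&(h[...,2]>125)).astype(np.uint8)
    k,l,st,c=cv2.connectedComponentsWithStats(m)
    for i in range(1,k):
        if st[i,4]>15:print(n,st[i,2:],np.round(c[i]+(x0,y0),1),onz(d,*(c[i]+(x0,y0)),67).round())
# button: black blob
for n,im,d,(x0,y0,x1,y1) in(('top',t,a,(166,195,194,222)),('scene',s,b,(140,250,180,280))):
    g=cv2.cvtColor(im,cv2.COLOR_BGR2GRAY)[y0:y1,x0:x1];m=(g<50).astype(np.uint8)
    k,l,st,c=cv2.connectedComponentsWithStats(m);i=1+np.argmax(st[1:,4])
    print(n,st[i],c[i]+(x0,y0),onz(d,*(c[i]+(x0,y0)),67).round(1))
E
```

```text
top [10 11 88] [334.5 198.4] [ 586. -172.   67.]
top [10 11 90] [366.5 216.5] [ 539. -260.   67.]
top [10 11 88] [316.4 229.9] [ 499. -124.   67.]
top [ 12  12 104] [349.  248.5] [ 451. -213.   67.]
scene [19  9 81] [327.6 197.6] [ 581. -169.   67.]
scene [ 27  27 185] [371.8 208.2] [ 500. -243.   67.]
scene [ 14  11 110] [329.7 223.8] [ 495. -122.   67.]
scene [14 10 67] [372.9 229.7] [ 437. -199.   67.]
top [  5   6  15  14 149] [178.18120805 207.91946309] [552.4 254.7  67. ]
scene [  9   6  19  15 227] [157.62555066 263.11013216] [544.  256.9  67. ]
```

View pics/crop1.png

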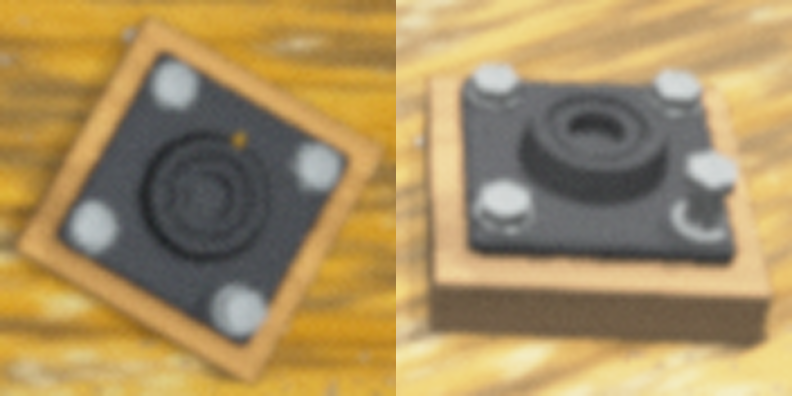

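The crop shows the loose bolt clearly: the one nearest the robot, lower right. Its shank is visible in the scene view, head at about (376,217), and at (349,248.5) in the top view.

```bash
cat >> h.py <<'E'
from scipy.spatial.transform import Rotation as Ro
def rel(p):
    s=read_state(); return (Ro.from_euler('xyz',s['tool_rot']).inv().apply(np.array(p)-s['eef_pos'])/10).round(2)
E
python3 - <<'E'
from h import *
a,b=cal('top1.png'),cal('scene1.png')
for n,p,q in(('loose',(348.4,248.7),(375.8,217.2)),('near',(316.4,229.9),(329.7,223.8)),('far',(334.5,198.4),(327,197.6)),('btn',(178.2,207.9),(157.6,263.1))):
    print(n,tri([(a,*p),(b,*q)]).round(1))
s=read_state()
print('over bolt',rel((430,-200,250)),'over btn',rel((550,256,130)))
E
```

```text
loose [ 449.1 -208.9   91.1]
near [ 499.2 -124.5   63.3]
far [ 587.2 -172.8   61.2]
btn [553.1 256.7  57.9]
over bolt [ 29.62 -27.91  -1.9 ] over btn [ 60.64 -63.4   10.16]
```

Triangulated heights: loose bolt 91 mm, tight bolts about 62 mm. Going to the button first, gripper shutting.

{"name": "move_arm", "arguments": {"targets": "-1 2.7 -2.8 0 0 0 0;-1 2.7 -2.8 0 0 0 0;-1 2.7 -2.8 0 0 0 0;-1 2.7 -2.8 0 0 0 0;-1 2.7 -2.8 0 0 0 0"}}

```text
clock: 0.52
eef_pos: [347.7, -394.8, 231.0]
tool_rot: [-3.141, 0.0, 0.46]
force: [1.5, -0.5, 0.3]
width: 25.5
gripper_force: 0.0
```

{"name": "move_arm", "arguments": {"targets": "-1 2.7 -2.8 0 0 0 0;-1 2.7 -2.8 0 0 0 0;-1 2.7 -2.8 0 0 0 0;-1 2.7 -2.8 0 0 0 0;-1 2.7 -2.8 0 0 0 0"}}

```text
clock: 0.93
eef_pos: [406.4, -209.5, 231.2]
tool_rot: [-3.141, 0.0, 0.461]
force: [0.6, -0.4, 0.6]
width: 0.2
gripper_force: 0.0
```

{"name": "move_arm", "arguments": {"targets": "-1 2.7 -2.8 0 0 0 0;-1 2.7 -2.8 0 0 0 0;-1 2.7 -2.8 0 0 0 0;-1 2.7 -2.8 0 0 0 0;-1 2.7 -2.8 0 0 0 0"}}

```text
clock: 1.35
eef_pos: [465.0, -24.1, 231.3]
tool_rot: [-3.142, 0.0, 0.461]
force: [0.3, -0.7, -0.0]
width: 0.0
gripper_force: 0.0
```

{"name": "move_arm", "arguments": {"targets": "-1 2.7 -2.8 0 0 0 0;-1 2.7 -2.8 0 0 0 0;-1 2.7 -2.8 0 0 0 0;-1 2.7 -2.8 0 0 0 0;-1 2.7 -2.8 0 0 0 0"}}

```text
clock: 1.77
eef_pos: [523.7, 161.3, 231.1]
tool_rot: [3.142, 0.001, 0.461]
force: [0.1, -0.0, 1.0]
width: -0.4
gripper_force: 0.0
```

Near the button; look with the wrist camera.

```bash
python3 - <<'E'
from h import *
shot('wrist','w1.png');print(rel((550,256,130)))
E
```

```text
[ 5.91 -6.33 10.2 ]
```

View pics/w1.png

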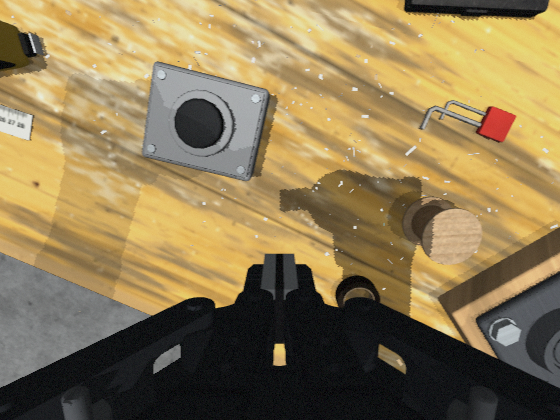

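The button face is at about (199,122) in the wrist view; fingers are shut.

```bash
python3 - <<'E'
from h import *
d=cal('w1.png');g=cv2.cvtColor(cv2.imread('pics/w1.png'),cv2.COLOR_BGR2GRAY)[85:160,160:245]
k,l,st,c=cv2.connectedComponentsWithStats((g<55).astype(np.uint8));i=1+np.argmax(st[1:,4]);p=c[i]+(160,85)
print(st[i],p,onz(d,*p,67).round(1),tri([(d,*p),(cal('top1.png'),178.2,207.9)]).round(1))
P=onz(d,*p,67);print(rel((P[0],P[1],75)))
E
```

```text
[  15   14   49   49 1889] [198.74272102 123.1392271 ] [552.5 256.4  67. ] [552.5 255.8  65.9]
[ 6.11 -6.22 15.7 ]
```

{"name": "move_arm", "arguments": {"targets": "-1 3.1 -3.1 0 0 0 0;-1 3.0 -3.1 2 0 0 0;-1 0 0 4 0 0 0;-1 0 0 4 0 0 0;-1 0 0 4 0 0 0"}}

```text
clock: 2.23
eef_pos: [548.4, 235.7, 92.3]
tool_rot: [-3.142, -0.001, 0.462]
force: [0.2, -0.7, -0.6]
width: -0.0
gripper_force: 0.0
```

{"name": "move_arm", "arguments": {"targets": "-1 0 0 1.2 0 0 0;-1 0 0 0.5 0 0 0;-1 0 0 0 0 0 0"}}

```text
clock: 2.48
eef_pos: [548.5, 234.7, 76.5]
tool_rot: [3.142, 0.001, 0.46]
force: [-1.1, -0.4, 0.1]
width: -0.1
gripper_force: 0.0
```

Sideways motion was clipped by the speed limit; 22 mm remain.

{"name": "move_arm", "arguments": {"targets": "-1 0.65 -0.9 0 0 0 0;-1 0.65 -0.9 0 0 0 0;-1 0 0 0 0 0 0"}}

```text
clock: 2.73
eef_pos: [553.8, 262.1, 79.3]
tool_rot: [-3.139, -0.007, 0.464]
force: [0.2, 0.4, 1.0]
width: 0.0
gripper_force: 0.0
```

{"name": "move_arm", "arguments": {"targets": "-1 0 0 0.7 0 0 0;-1 0 0 0.5 0 0 0;-1 0 0 0.4 0 0 0;-1 0 0 0 0 0 0;-1 0 0 0 0 0 0"}}

```text
clock: 3.15
eef_pos: [552.6, 257.4, 61.3]
tool_rot: [-3.141, -0.002, 0.461]
force: [-0.9, 1.7, 5.4]
width: 0.1
gripper_force: 2.4
```

{"name": "move_arm", "arguments": {"targets": "-1 0 0 0.2 0 0 0;-1 0 0 0 0 0 0;-1 0 0 0 0 0 0"}}

```text
clock: 3.4
eef_pos: [552.6, 257.4, 60.9]
tool_rot: [-3.141, -0.002, 0.46]
force: [-3.0, -0.3, 17.0]
width: -0.1
gripper_force: 8.6
```

```bash
python3 - <<'E'
from h import *
s=read_state();print(s['force'],s['eef_pos'])
E
```

```text
[-3.02996046 -0.30771391 16.99598132] [552.63764329 257.41439621  60.89238139]
```

Bottomed out with 17 N. Release, lift and head for the bolt.

{"name": "move_arm", "arguments": {"targets": "-1 0 0 -2 0 0 0;-1 0 0 -4 0 0 0;-1 0 0 -4 0 0 0;-1 0 0 -4 0 0 0;-1 -1 1 -2 0 0 0"}}

```text
clock: 3.82
eef_pos: [549.7, 246.7, 223.2]
tool_rot: [-3.14, -0.008, 0.463]
force: [0.2, 0.7, -0.5]
width: 0.2
gripper_force: 0.0
```

{"name": "move_arm", "arguments": {"targets": "-1 -2.5 2.6 0 0 0 0;-1 -2.5 2.6 0 0 0 0;-1 -2.5 2.6 0 0 0 0;-1 -2.5 2.6 0 0 0 0;-1 -2.5 2.6 0 0 0 0"}}

```text
clock: 4.23
eef_pos: [492.1, 69.3, 218.4]
tool_rot: [3.141, 0.001, 0.46]
force: [0.1, -0.6, -0.4]
width: -0.0
gripper_force: 0.0
```

{"name": "move_arm", "arguments": {"targets": "-1 -2.5 2.6 0 0 0 0;-1 -2.5 2.6 0 0 0 0;-1 -2.5 2.6 0 0 0 0;-1 -2.5 2.6 0 0 0 0;-1 -2.5 2.6 0 0 0 0"}}

```text
clock: 4.65
eef_pos: [437.8, -102.5, 218.5]
tool_rot: [-3.141, 0.001, 0.46]
force: [0.4, -0.1, 0.9]
width: -0.2
gripper_force: 0.0
```

{"name": "move_arm", "arguments": {"targets": "-1 -2.5 2.6 0 0 0 0;-1 -2.5 2.6 0 0 0 0;-1 -2.5 2.6 0 0 0 0;-1 0 0 0 0 0 0;-1 0 0 0 0 0 0"}}

```text
clock: 5.07
eef_pos: [405.1, -206.1, 218.4]
tool_rot: [-3.141, 0.001, 0.455]
force: [1.2, 0.2, -0.3]
width: -0.2
gripper_force: 0.0
```

```bash
python3 - <<'E'
from h import *
shot('wrist','w2.png');print(read_state()['eef_pos'],rel((449.5,-209.5,112)))
E
```

```text
[ 405.99415378 -204.18567199  218.42442743] [ 3.67  2.41 10.64]
```

View pics/w2.png

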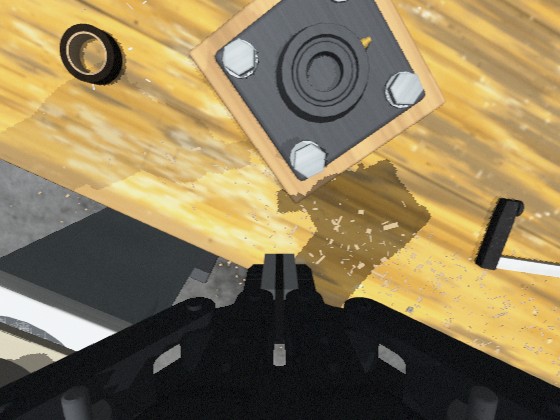

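The wrist view shows the loose head at about (308,159), the tight ones at (241,58) and (404,90).

```bash
python3 - <<'E'
from h import *
d=cal('w2.png');h=cv2.cvtColor(cv2.imread('pics/w2.png'),cv2.COLOR_BGR2HSV)[130:185,280:335]
k,l,st,c=cv2.connectedComponentsWithStats(((h[...,1]<60)&(h[...,2]>170)).astype(np.uint8));i=1+np.argmax(st[1:,4]);p=c[i]+(280,130)
P=onz(d,*p,92);print(st[i],p,P.round(1),tri([(d,*p),(cal('top1.png'),348.4,248.7),(cal('scene1.png'),375.8,217.2)]).round(1))
print(onz(d,308,159,92),rel((P[0],P[1],112)))
E
```

```text
[ 10  11  35  37 894] [307.62639821 158.64541387] [ 450.9 -208.5   92. ] [ 449.8 -209.    90.5]
[ 450.7807662  -208.88930128   92.        ] [ 3.84  2.38 10.64]
```

{"name": "move_arm", "arguments": {"targets": "-1 1.3 0.8 0 0 0 0;-1 1.3 0.8 0 0 0 0;-1 1.2 0.8 0 0 0 0;-1 0 0 0 0 0 0;-1 0 0 0 0 0 0"}}

```text
clock: 5.53
eef_pos: [451.8, -206.6, 218.3]
tool_rot: [-3.14, 0.0, 0.464]
force: [-0.3, 0.2, 0.3]
width: -0.2
gripper_force: 0.0
```

{"name": "move_arm", "arguments": {"targets": "-1 0 0 2.5 0 0 0;-1 0 0 2.5 0 0 0;-1 0 0 2.5 0 0 0;-1 0 0 2 0 0 0;-1 0 0 0.9 0 0 0"}}

```text
clock: 5.95
eef_pos: [448.9, -206.8, 112.6]
tool_rot: [-3.137, 0.004, 0.462]
force: [-0.0, 0.2, 0.4]
width: 0.1
gripper_force: 0.0
```

{"name": "move_arm", "arguments": {"targets": "-1 0 0 0 0 0 0;-1 0 0 0 0 0 0;-1 0 0 0 0 0 0;-1 0 0 0 0 0 0;-1 0 0 0 0 0 0"}}

```text
clock: 6.37
eef_pos: [452.2, -208.6, 115.9]
tool_rot: [3.14, -0.001, 0.461]
force: [0.6, -0.2, 0.7]
width: -0.1
gripper_force: 0.0
```

```bash
python3 - <<'E'
from h import *
shot('scene','s2.png');s=read_state();print(s['eef_pos'],s['tool_rot'],s['force'])
a=cv2.imread('pics/s2.png')[120:270,280:480];cv2.imwrite('pics/s2c.png',cv2.resize(a,(800,600),interpolation=cv2.INTER_CUBIC))
E
```

```text
[ 452.06910683 -208.59119003  115.72509599] [ 3.14018212e+00 -1.24871293e-03  4.60753345e-01] [-0.17217807 -0.62854965  0.27813745]
```

View pics/s2c.png

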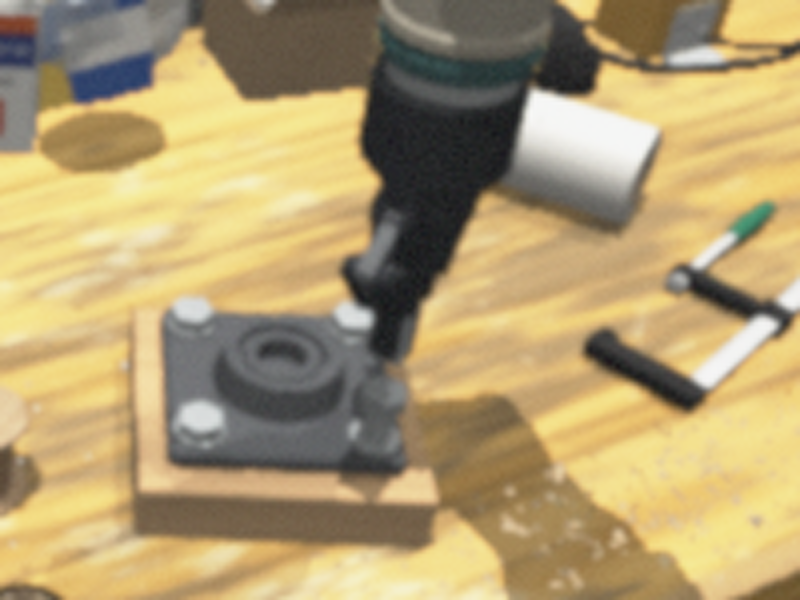

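Fingertips stand about 2.4 cm over the raised head at crop (380,390). Hold for over three seconds.

{"name": "move_arm", "arguments": {"targets": "-1 0 0 0 0 0 0;-1 0 0 0 0 0 0;-1 0 0 0 0 0 0;-1 0 0 0 0 0 0;-1 0 0 0 0 0 0"}}

```text
clock: 6.83
eef_pos: [451.6, -208.3, 114.8]
tool_rot: [3.142, -0.0, 0.461]
force: [0.0, 0.4, 0.4]
width: -0.1
gripper_force: 0.0
```

{"name": "move_arm", "arguments": {"targets": "-1 0 0 0 0 0 0;-1 0 0 0 0 0 0;-1 0 0 0 0 0 0;-1 0 0 0 0 0 0;-1 0 0 0 0 0 0"}}

```text
clock: 7.25
eef_pos: [451.5, -208.3, 114.8]
tool_rot: [-3.142, 0.0, 0.461]
force: [-0.4, -0.0, -0.0]
width: 0.3
gripper_force: 0.0
```

{"name": "move_arm", "arguments": {"targets": "-1 0 0 0 0 0 0;-1 0 0 0 0 0 0;-1 0 0 0 0 0 0;-1 0 0 0 0 0 0;-1 0 0 0 0 0 0"}}

```text
clock: 7.67
eef_pos: [451.5, -208.3, 114.8]
tool_rot: [-3.142, -0.0, 0.461]
force: [0.3, 0.7, -0.3]
width: 0.4
gripper_force: 0.0
```

{"name": "move_arm", "arguments": {"targets": "-1 0 0 0 0 0 0;-1 0 0 0 0 0 0;-1 0 0 0 0 0 0;-1 0 0 0 0 0 0;-1 0 0 0 0 0 0"}}

```text
clock: 8.08
eef_pos: [451.5, -208.3, 114.8]
tool_rot: [3.142, -0.0, 0.461]
force: [0.9, -0.7, 0.1]
width: 0.2
gripper_force: 0.0
```

{"name": "move_arm", "arguments": {"targets": "-1 0 0 0 0 0 0;-1 0 0 0 0 0 0;-1 0 0 0 0 0 0;-1 0 0 0 0 0 0;-1 0 0 0 0 0 0"}}

```text
clock: 8.5
eef_pos: [451.5, -208.4, 114.8]
tool_rot: [-3.142, -0.0, 0.461]
force: [-0.3, -0.6, -0.2]
width: 0.1
gripper_force: 0.0
```

{"name": "move_arm", "arguments": {"targets": "-1 0 0 0 0 0 0;-1 0 0 0 0 0 0;-1 0 0 0 0 0 0;-1 0 0 0 0 0 0;-1 0 0 0 0 0 0"}}

```text
clock: 8.92
eef_pos: [451.5, -208.4, 114.8]
tool_rot: [3.142, -0.0, 0.461]
force: [0.2, 0.3, 0.2]
width: -0.1
gripper_force: 0.0
```

{"name": "move_arm", "arguments": {"targets": "-1 0 0 0 0 0 0;-1 0 0 0 0 0 0;-1 0 0 0 0 0 0;-1 0 0 0 0 0 0;-1 0 0 0 0 0 0"}}

```text
clock: 9.33
eef_pos: [451.5, -208.3, 114.8]
tool_rot: [3.142, -0.0, 0.461]
force: [0.3, -0.3, 0.2]
width: -0.1
gripper_force: 0.0
```

{"name": "move_arm", "arguments": {"targets": "-1 0 0 0 0 0 0;-1 0 0 0 0 0 0;-1 0 0 0 0 0 0;-1 0 0 0 0 0 0;-1 0 0 0 0 0 0"}}

```text
clock: 9.75
eef_pos: [451.5, -208.4, 114.8]
tool_rot: [-3.142, -0.0, 0.461]
force: [-0.9, 0.4, 0.1]
width: -0.1
gripper_force: 0.0
```

```bash
python3 -c "
from h import *
s=read_state();print(s['clock'],s['eef_pos']);print(order.finish_job())"
```

```text
9.75 [ 451.51872611 -208.35454137  114.79553488]
the job is handed in; nothing more can be done
None
```

I pressed the call button right down and released it, then held the fingertips about 2.3 cm above the loose bolt (the one nearest the robot) for over 3 s; the job was handed in at 9.75 s still pointing, and no verdict came back.

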